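# Stack the ward totes

### The job

Make up the ward delivery: stack the loose deep tote on the tote that stands in the steel tray, and the shallow tote on top of it. Turn each one end for end to the tote below, so that it stands level on the stacking shoulders and does not nest down onto the medicines; set them down gently, let go, keep the cartons inside their totes and the bottom tote in its tray, and leave the other things on the bench standing where they are.

Things in the scene. Friction and masses are not known exactly. Their poses are not given: they have to be found in the camera images.
- tray: flat stainless tray, 236 x 176 mm, with a lip 13 mm high, fixed; origin under its centre at bench level, x along its length. Its 3 mm floor carries the bottom tote.
- bottom_tote_center (a point): centre, half-way up (45 mm), of the deep grey stack-nest tote in the tray, the bottom of the stack, which stays in the tray. 90 mm high, foot 192 x 132 mm, 218 x 158 mm over the rim, 3 mm walls. x is along its length to the label end, z up. All three totes have this form and these axes. A carton stands at each end.
- bottom_tote_label (a point): middle of the label end, on the rim: this end wall has a white label and a notch 64 mm wide, 20 mm deep in its rim; the other end is plain. Label ends the same way: a tote nests down into the one below. Label ends opposite (yaw 180 degrees apart): its foot lands on the shoulders of the one below and it stacks, centres over one another, 5 mm play all round.
- bottom_tote_shoulder (a point): one of the bottom tote's four stacking shoulders: flat tops, 16 mm wide and 18 mm deep, of columns inside the long walls at x = +62 and -38 mm, 8 mm below the rim; the foot is notched at the same places. A stacked tote rests here on the edge of its foot, which is 2 mm above its underside, so its underside is 80 mm above that of the deep tote that carries it.
- deep_tote_center (a point): centre, half-way up (45 mm), of the loose deep tote on the bench: size, form and axes (x to its label end) as the bottom tote; about 0.5 kg with its cartons
- deep_tote_ridge (a point): middle of the top of the deep tote's carrying ridge: a hollow cross wall along y over the tote's centre, to be pinched from above across x. 16 mm thick at the top, 2 mm more for each 10 mm down, 130 mm long, top 12 mm below the rim and 33 mm above the centre; 35 mm or more is free between it and the cartons on either side
- low_tote_center (a point): centre, half-way up (34 mm), of the loose shallow tote on the bench: foot, rim, shoulders, label end and axes as the others, but 68 mm high; floor 4 mm thick; about 0.36 kg with its cartons
- low_tote_ridge (a point): middle of the top of the shallow tote's carrying ridge: as in the deep tote, its top 12 mm below the rim and 22 mm above the tote's centre (56 mm above its underside)
- saline_center (a point): centre of a clear round bottle 40 mm across, 150 mm high, standing close beside the tray; leave it
- syrup_center (a point): centre of an amber round bottle 42 mm across, 125 mm high, standing close beside a long wall of the loose deep tote; leave it
- jar_center (a point): centre of a white jar 46 mm across, 85 mm high, standing close beside a long wall of the shallow tote; leave it
- box_tall_center (a point): centre of a standing medicine box 50 x 62 mm, 125 mm high; leave it
- flask_center (a point): centre of a white round bottle 64 mm across, 170 mm high; leave it
- carton_a_center (a point): centre of a white medicine carton 34 x 76 x 58 mm standing loose in the bottom tote, at its label end; it stays inside
- carton_b_center (a point): centre of a white medicine carton 34 x 90 x 58 mm standing loose in the bottom tote, at its other end; it stays inside
- carton_c_center (a point): centre of a white medicine carton 34 x 76 x 58 mm standing loose in the deep tote, at its label end; it stays inside
- carton_d_center (a point): centre of a white medicine carton 34 x 90 x 58 mm standing loose in the deep tote, at its other end; it stays inside
- carton_e_center (a point): centre of a white medicine carton 34 x 76 x 20 mm standing loose in the shallow tote, at its label end; it stays inside
- carton_f_center (a point): centre of a white medicine carton 34 x 90 x 20 mm standing loose in the shallow tote, at its other end; it stays inside
Not all that is in view belongs to the job. What is shaped like the part that bears carton_e_center but pink is not meant.

How it is judged:
By the outcome, as a careful person would: the job done as asked, in the order asked, and still so for the second after the job is handed in, with the robot touching nothing.
It also fails if it takes over 72 s, if anything falls off the work surface, if the arm or the gripper's body presses on something with over 40 N, if the wrist force passes 120 N, or if a joint passes its speed limit or range.

### The arm

A 7-joint arm with a two-finger parallel gripper is mounted at the origin on the work surface. World frame = base frame: x ahead of the robot, y to its left, z up, the work surface at z = 0. Lengths are in m, angles in rad, forces in N, time in s.
With the tool pointing down it reaches from about 0.4 to 0.9 m from the base axis. Payload 5.6 kg.
Tool frame: the origin (TCP) lies on the centre line of the jaws, within the pads' length; the fingertips stand 22 mm ahead of it and the grasp point (between the pads) lies 3 mm ahead of it; z points along the fingers, x is the direction in which the jaws open and shut, and the axes are right-handed (so a half turn about z gives the same grasp; the last joint's range is limited). The gripper opens to 92 mm and grips with 3 to 60 N. Pads are 20 mm wide; open, the fingers measure 128 mm over their backs; the gripper's body (75 mm by 189 mm) begins 69 mm behind the grasp point.
Start: joints at [1.241, 0.468, -0.012, 1.603, 0.006, 1.071, -0.056], TCP at [0.184, -0.623, 0.204] pointing down, gripper open.
Joint ranges: [-2.53, 2.53], [-0.31, 2.02], [-1.57, 1.55], [0.28, 2.44], [-1.29, 4.43], [0.15, 1.84], [-2.92, 2.92]. Speed limits (rad/s): [2.57, 2.57, 3.14, 3.14, 3.14, 3.14, 3.14].

### API

Orientations are given as a rotation vector (axis times angle).
In Python, from workcell import robot, claw, viewer, finish_job gives the robot as it stands. The module is installed in compiled form; this text tells all that it offers. Calls block until the motion is done:
- robot.move_pose(position, orientation): joint-space move of the TCP to a pose.
- robot.movel(position, rotation=None, v=0.15): straight line of the TCP; rotation=None keeps the orientation; v is the mean speed in m/s.
- robot.move_joints(angles): joint-space move.
- claw.set_gripper(opening, effort=None): opening from 0.0 (shut) to 1.0 (fully open); effort is the grip in N (None keeps the last); returns when the fingers have stopped.
- robot.pause(seconds).
- robot.ik(position, orientation): joint angles nearest the present ones, or None.
- robot.sense(): the state.
- viewer.grab_frame(name): name is "scene" or "side" or "wrist"; returns (picture, depth): 400x640x3 uint8, red, green, blue; 400x640 float32, m along the optical axis (not along the pixel's ray), 0 where there is no reading.
- viewer.camera_params(name): a dict with "intrinsics" (3x3 intrinsics, pixels), "R" (3x3) and "t" (3): a world point X has camera coordinates R X + t; the wrist camera has in their place "T_tool_cam" (4x4, takes a point from camera to tool coordinates, whose origin is the TCP and whose axes are the tool frame's). Camera axes: x right, y down, z forward; pixel columns grow to the right and rows downward; lengths in m; the calibration is good to about 2 mm. A picture is of the moment at which its call begins: read the wrist's pose just before it. camera_params takes no time and is no camera call.
A pose or a line that the arm cannot do raises robot.IKError and nothing moves.
- finish_job(): hands the job in, once; it reports no verdict.
Trained networks look in the newest picture that a camera, given by its name, has taken for a name from the list of things; names that differ only in an ending like _2 or _b are one class to them, and where a whole thing is asked for, a point or a joint stands for the part that bears it (a point fixed in the world has none). Each returns a list of dicts, best first, with "confidence" (0 to 1); they miss things now and then, are a little off and sometimes report something else, mostly with a low value. They report only what shows in the picture. A call takes as long as a camera call. They do not tell look-alikes from the thing itself.
- viewer.search_frame(label, camera): "centre" ([column, row] in pixels, amid what is visible of it).
- viewer.silhouettes(label, camera): "pixels" (400x640 bool, what is visible of it) and "centre" ([column, row] in pixels, amid what is visible of it).
The state is a dict: "t": time; "qpos": joint angles; "qd": joint speeds; "joint_torque": joint torques, N m; "tcp_pos": TCP position; "tool_rot": TCP orientation; "ft_force": force on the tool from outside, world axes, zero at the start; "ft_torque": the same for the moment, N m; "width": opening from 0.0 (shut) to 1.0 (fully open).
Only numpy, scipy, OpenCV 4.12 (cv2) and the standard library are available. Lean on these libraries where they do the work, as an engineer would, in place of code of your own. Each camera call takes 0.05 s, during which the arm holds its last target. There are 200 camera calls.

## Working session

There is one attempt and no reset: what is moved stays moved. The work goes in short steps, each a Python script; the robot and the scene stay as the last script left them, time stands still between calls to the robot, and variables do not carry over. Pictures are saved under pics/ and viewed, about 8 in all and at most 12, crops included, and the job is handed in when it is done.

```bash
mkdir -p pics
cat > h.py <<'E'
import numpy as np, cv2
from workcell import robot, claw, viewer, finish_job
from scipy.spatial.transform import Rotation as R
def save(n,im): cv2.imwrite('pics/'+n,im[:,:,::-1])
def cloud(cam):
    s=robot.sense(); im,d=viewer.grab_frame(cam); p=viewer.camera_params(cam); K=np.array(p['intrinsics'])
    v,u=np.mgrid[0:400,0:640]; P=np.stack([(u-K[0,2])/K[0,0]*d,(v-K[1,2])/K[1,1]*d,d],-1)
    if cam=='wrist':
        T=np.array(p['T_tool_cam']); P=P@T[:3,:3].T+T[:3,3]
        W=P@R.from_rotvec(s['tool_rot']).as_matrix().T+s['tcp_pos']
    else: W=(P-np.array(p['t']))@np.array(p['R'])
    W[d==0]=np.nan
    return im,W
def down(yaw): # tool x axis (jaw dir) at yaw, z down
    c,s=np.cos(yaw),np.sin(yaw)
    return R.from_matrix(np.array([[c,s,0],[s,-c,0],[0,0,-1]]).T.T).as_rotvec()
E
python3 - <<'E'
from h import *
s=robot.sense(); print(s['t'],s['tcp_pos'],s['tool_rot'],s['qpos'],s['width'])
ims=[]
for c in ['scene','side']:
    im,W=cloud(c); np.savez(f'{c}.npz',im=im,W=W); save(c+'.png',im)
    for l in ['bottom_tote_center','bottom_tote_label','deep_tote_center','deep_tote_ridge','low_tote_center','low_tote_ridge','saline_center','syrup_center','jar_center','box_tall_center','flask_center','carton_e_center']:
        for r in viewer.search_frame(l,c)[:4]:
            u,v=np.array(r['centre']).astype(int); print(c,l,round(r['confidence'],2),u,v,W[v,u].round(3))
E
```

```text
0.0 [ 0.18365259 -0.62289987  0.2028444 ] [-2.51525712e+00  1.88069364e+00  2.29876375e-03] [ 1.24099865  0.46838984 -0.01162025  1.60359403  0.00598573  1.07139771
 -0.05631921] 0.9997295135542783
scene bottom_tote_center 0.59 352 223 [ 0.649 -0.004  0.069]
scene bottom_tote_label 0.88 356 221 [0.654 0.007 0.072]
scene deep_tote_center 0.68 221 255 [ 0.45  -0.308  0.055]
scene deep_tote_center 0.31 417 180 [0.71  0.213 0.113]
scene deep_tote_ridge 0.68 215 258 [ 0.459 -0.332  0.075]
scene low_tote_center 0.98 363 141 [0.446 0.308 0.04 ]
scene low_tote_ridge 0.85 363 139 [0.443 0.311 0.046]
scene saline_center 0.55 391 208 [0.706 0.097 0.089]
scene saline_center 0.34 338 207 [0.582 0.016 0.068]
scene syrup_center 0.58 224 216 [ 0.384 -0.232  0.094]
scene jar_center 0.71 397 126 [0.509 0.404 0.08 ]
scene jar_center 0.65 351 130 [0.368 0.342 0.021]
scene box_tall_center 0.86 415 179 [0.703 0.213 0.112]
scene flask_center 0.94 303 293 [ 0.716 -0.275  0.116]
scene carton_e_center 0.47 376 153 [0.504 0.305 0.025]
side bottom_tote_center 0.86 283 202 [0.629 0.004 0.073]
side bottom_tote_la
[... 417 characters left out ...]
 0.008]
side low_tote_ridge 0.91 330 317 [0.431 0.318 0.054]
side saline_center 0.57 250 230 [0.685 0.133 0.091]
side saline_center 0.35 302 240 [ 0.559  0.073 -0.001]
side syrup_center 0.88 379 163 [ 0.376 -0.208  0.077]
side syrup_center 0.35 355 140 [ 0.468 -0.326  0.056]
side jar_center 0.88 292 352 [0.494 0.431 0.086]
side jar_center 0.54 344 150 [ 0.495 -0.263  0.062]
side box_tall_center 0.79 240 271 [0.665 0.269 0.106]
side box_tall_center 0.47 298 210 [0.581 0.018 0.065]
side box_tall_center 0.34 247 231 [0.694 0.134 0.086]
side flask_center 0.65 283 142 [ 0.689 -0.226  0.095]
side carton_e_center 0.81 240 326 [0.645 0.368 0.018]
side carton_e_center 0.74 303 310 [0.502 0.3   0.027]
```

Run:
```python
import numpy as np,cv2
# ortho map 2mm/px... x 0.25..0.95 up, y 0.55..-0.55 left->right
H,Wd=400,600; s=550.
top=np.zeros((H,Wd,3),np.uint8); z=np.full((H,Wd),-1.)
for c in ['scene','side']:
    d=np.load(c+'.npz'); W=d['W'].reshape(-1,3); I=d['im'].reshape(-1,3)
    ok=np.isfinite(W[:,0])&(W[:,2]<.3); W=W[ok];I=I[ok]
    r=((0.95-W[:,0])*s).astype(int); q=((0.545-W[:,1])*s).astype(int)
    m=(r>=0)&(r<H)&(q>=0)&(q<Wd)
    for a,b,zz,co in zip(r[m],q[m],W[m,2],I[m]):
        if zz>z[a,b]: z[a,b]=zz; top[a,b]=co
hz=cv2.applyColorMap(np.clip(z/0.17*255,0,255).astype(np.uint8),cv2.COLORMAP_JET)
cv2.imwrite('pics/top.png',top[:,:,::-1]); cv2.imwrite('pics/hz.png',hz)
```

```text
(no output)
```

View pics/scene.png

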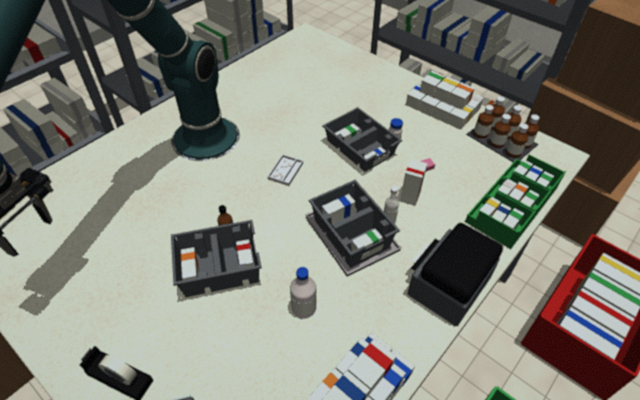

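View pics/side.png

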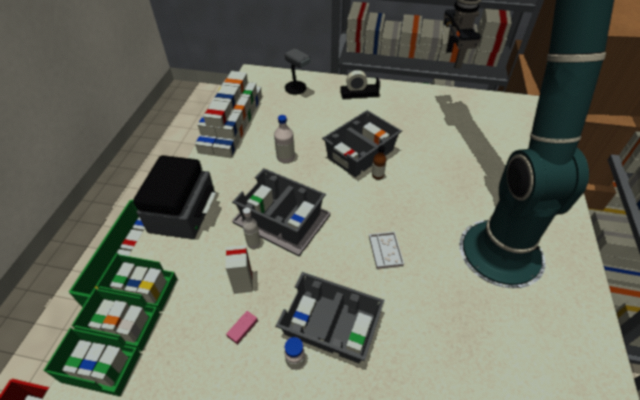

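The scene view has three dark totes: the loose deep one at (216,258), the one in the tray at (352,223) and the shallow one at (363,139). The jar is beside the shallow tote, the syrup beside the deep one, and the saline beside the tray. The side view agrees. The pink carton at side (242,326) is the decoy. Next I'll look at each tote from above, since label ends and yaw are still unknown.

```bash
cat >> h.py <<'E'
def rect(W,c,zlo,zhi,rad=.15):
    P=W.reshape(-1,3); P=P[np.isfinite(P[:,0])]
    P=P[(P[:,2]>zlo)&(P[:,2]<zhi)&(np.hypot(*(P[:,:2]-c).T)<rad)]
    # drop pts not connected: grid component
    g=((P[:,:2]-c+rad)/.004).astype(int); M=np.zeros((80,80),np.uint8); M[g[:,0],g[:,1]]=1
    M=cv2.dilate(M,np.ones((3,3),np.uint8)); n,L,st,_=cv2.connectedComponentsWithStats(M); k=1+np.argmax(st[1:,4])
    P=P[L[g[:,0],g[:,1]]==k]
    (cx,cy),(w,h),a=cv2.minAreaRect((P[:,:2]*1000).astype(np.float32))
    if w<h: a+=90; w,h=h,w
    return np.array([cx,cy])/1000,w,h,(a+90)%180-90,len(P),np.median(P[:,2])
E
python3 - <<'E'
from h import *
print(np.array(viewer.camera_params('wrist')['T_tool_cam']).round(3), np.array(viewer.camera_params('wrist')['intrinsics']).round(0).tolist())
W=np.concatenate([np.load(c+'.npz')['W'] for c in ['scene','side']])
for n,c,lo,hi in [('bottom',(.64,0.0),.083,.105),('deep',(.45,-.32),.08,.1),('low',(.435,.31),.058,.08)]: print(n,rect(W,np.array(c),lo,hi))
for p in [(.45,-.32),(.62,0.0),(.435,.31)]:
  for y in [0,45,90,135,-45,-90,-135,180]:
    q=robot.ik([*p,.42],down(np.radians(y))); print(p,y,None if q is None else np.round(q,2))
E
```

```text
[[ 1.     0.     0.     0.001]
 [-0.     0.966  0.258 -0.073]
 [-0.    -0.258  0.966 -0.18 ]
 [ 0.     0.     0.     1.   ]] [[341.0, 0.0, 321.0], [0.0, 341.0, 203.0], [0.0, 0.0, 1.0]]
bottom (array([0.64081732, 0.00636463]), 226.4821014404297, 162.7353515625, -18.120773315429688, 1762, np.float64(0.0905852321341652))
deep (array([ 0.42828009, -0.30980463]), 222.43414306640625, 217.7081298828125, 55.10816955566406, 1861, np.float64(0.08746970061219612))
low (array([0.43615204, 0.33769595]), 226.63392639160156, 216.76490783691406, -9.974624633789062, 2124, np.float64(0.06618433225355277))
(0.45, -0.32) 0 [ 0.91  0.19 -0.42  1.52  0.08  1.45  0.49]
(0.45, -0.32) 45 [ 1.    0.21 -0.53  1.51  0.1   1.46  1.25]
(0.45, -0.32) 90 [ 1.1   0.22 -0.65  1.5   0.14  1.46  2.01]
(0.45, -0.32) 135 [ 1.49  0.44 -1.3   1.48  0.42  1.54  2.56]
(0.45, -0.32) -45 [ 0.79  0.18 -0.27  1.52  0.05  1.45 -0.27]
(0.45, -0.32) -90 [ 0.67  0.17 -0.13  1.53  0.02  1.45 -1.03]
(0.45, -0.32) -135 [ 0.6   0.16 -0.05  1.53  0.01  1.45 -1.81]
(0.45, -0.32) 180 [ 0.52  0.16  0.05  1.54 -0.01  1.44 -2.58]
(0.62, 0.0) 
[... 257 characters left out ...]
8  1.34  0.23  1.51 -1.02]
(0.62, 0.0) -90 [ 0.37  0.35 -0.6   1.34  0.2   1.5  -1.78]
(0.62, 0.0) -135 [ 0.29  0.33 -0.47  1.35  0.15  1.49 -2.53]
(0.62, 0.0) 180 [-0.9   0.54  1.36  1.43 -0.53  1.58 -2.73]
(0.435, 0.31) 0 [ 0.2   0.3  -1.11  1.53  0.26  1.48 -0.91]
(0.435, 0.31) 45 [ 0.2   0.3  -1.11  1.53  0.26  1.48 -0.13]
(0.435, 0.31) 90 [ 0.2   0.3  -1.11  1.53  0.26  1.48  0.66]
(0.435, 0.31) 135 [ 0.3   0.38 -1.3   1.52  0.37  1.51  1.35]
(0.435, 0.31) -45 [-0.1   0.19 -0.68  1.54  0.12  1.45 -1.57]
(0.435, 0.31) -90 [-0.87  0.12  0.21  1.59 -0.02  1.44 -2.23]
(0.435, 0.31) -135 [-1.45  0.13  0.88  1.62 -0.1   1.44 -2.92]
(0.435, 0.31) 180 [ 0.3   0.38 -1.3   1.52  0.37  1.51  2.14]
```

View pics/top.png

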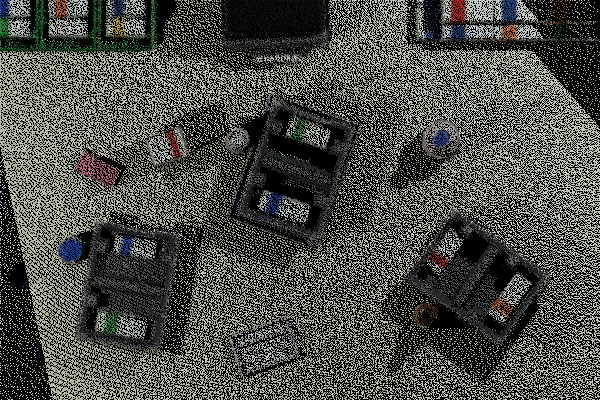

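Run:
```python
from h import *
def look(n,p,y,c,lo,hi):
    robot.move_pose([*p,.33],down(np.radians(y)));robot.pause(.2)
    im,W=cloud('wrist'); np.savez(n+'.npz',im=im,W=W); save(n+'.png',im)
    print(n,robot.sense()['t'],rect(W,np.array(c),lo,hi))
    for l in ['bottom_tote_label','deep_tote_ridge','low_tote_ridge','bottom_tote_shoulder']:
        for r in viewer.search_frame(l,'wrist')[:4]:
            u,v=np.array(r['centre']).astype(int); print(l,round(r['confidence'],2),u,v,W[v,u].round(3))
look('wb',(.64,.006),-18,(.64,.006),.083,.105)
look('wd',(.447,-.322),56,(.447,-.322),.08,.1)
a=[cv2.resize(cv2.imread(f'pics/{n}.png'),None,fx=.7,fy=.7) for n in('wb','wd')]
cv2.imwrite('pics/both.png',np.vstack(a))
```

```text
wb 4.325 (array([0.64100256, 0.00409153]), 218.6343231201172, 157.903564453125, -18.011085510253906, 4804, np.float64(0.0914463222289279))
bottom_tote_label 0.8 322 170 [0.643 0.006 0.081]
deep_tote_ridge 0.9 269 384 [ 0.448 -0.311  0.044]
low_tote_ridge 0.82 83 26 [0.42  0.259 0.054]
bottom_tote_shoulder 0.82 321 170 [0.641 0.007 0.082]
bottom_tote_shoulder 0.17 299 3 [0.678 0.205 0.042]
wd 6.4583 (array([ 0.42769107, -0.30901505]), 218.39671325683594, 206.81167602539062, 55.078739166259766, 5157, np.float64(0.08831244412898195))
bottom_tote_label 0.6 579 154 [ 0.619 -0.033  0.065]
bottom_tote_label 0.44 531 90 [ 0.529 -0.018  0.001]
deep_tote_ridge 0.61 318 170 [ 0.445 -0.325  0.078]
deep_tote_ridge 0.29 348 83 [ 0.379 -0.241  0.123]
bottom_tote_shoulder 0.86 579 154 [ 0.619 -0.033  0.065]
```

View pics/both.png

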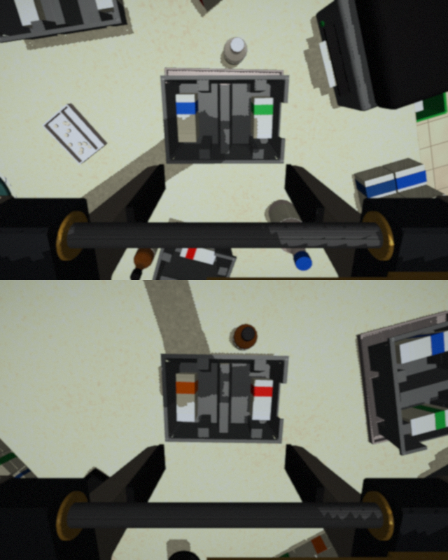

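wb (upper half): the tray tote has its rim gap and shorter green carton at right (280,105), towards tool +x, so its label yaw is about -18°. wd (lower half): the deep tote likewise has its gap and shorter red carton at right (278,400), so label yaw is about +55°. I'll check the notches in the depth data and then grasp at yaw -125 so it can be placed at tool yaw -18.

```bash
cat >> h.py <<'E'
def notch(W,c,yaw,h):
    """top height of rim at middle of both ends and refined centre offset from robust edge percentiles"""
    P=W.reshape(-1,3); P=P[np.isfinite(P[:,0])]; y=np.radians(yaw); M=np.array([[np.cos(y),np.sin(y)],[-np.sin(y),np.cos(y)]])
    q=(P[:,:2]-c)@M.T; z=P[:,2]; out={}
    for s in (1,-1):
        for nm,f in (('mid',np.abs(q[:,1])<.025),('side',(np.abs(q[:,1])>.045)&(np.abs(q[:,1])<.065))):
            k=f&(q[:,0]*s>.1)&(q[:,0]*s<.112); out[s,nm]=(int(k.sum()),np.percentile(z[k],95).round(3) if k.any() else None)
    k=(np.abs(z-h)<.006)
    a=k&(np.abs(q[:,1])<.09)&(np.abs(q[:,0])<.125); b=k&(np.abs(q[:,0])<.09)&(np.abs(q[:,1])<.089)
    out['x']=np.percentile(q[a,0],[.5,99.5]).round(4); out['y']=np.percentile(q[b,1],[.5,99.5]).round(4)
    r=(np.abs(q[:,0])<.012)&(np.abs(q[:,1])<.05)&(z>h-.018); out['ridge x']=(q[r,0].min().round(4),q[r,0].max().round(4),np.median(z[r]).round(4))
    return out
E
python3 - <<'E'
from h import *
L=lambda n:np.load(n+'.npz')['W']
print(notch(L('wb'),np.array([.641,.0041]),-18,.093)); print(notch(L('wd'),np.array([.4477,-.3229]),55.1,.09))
for p,y in [((.4477,-.3229),-124.9),((.641,.0041),-18)]:
  for z in (.068,.3): print(y,z,robot.ik([*p,z],down(np.radians(y))))
W=np.concatenate([np.load(c+'.npz')['W'] for c in ['scene','side']])
for a in (-8,-10): print(notch(W,np.array([.437,.31]),a,.068))
E
```

```text
{(1, 'mid'): (93, np.float64(0.073)), (1, 'side'): (350, np.float64(0.093)), (-1, 'mid'): (425, np.float64(0.093)), (-1, 'side'): (343, np.float64(0.093)), 'x': array([-0.1088,  0.1088]), 'y': array([-0.0786,  0.0789]), 'ridge x': (np.float64(-0.012), np.float64(0.012), np.float64(0.4444))}
{(1, 'mid'): (79, np.float64(0.07)), (1, 'side'): (328, np.float64(0.09)), (-1, 'mid'): (445, np.float64(0.09)), (-1, 'side'): (354, np.float64(0.09)), 'x': array([-0.109 ,  0.1086]), 'y': array([-0.0788,  0.0792]), 'ridge x': (np.float64(-0.012), np.float64(0.012), np.float64(0.4445))}
-124.9 0.068 [-0.23221855  0.77547828  1.11353191  1.99406372 -0.8754254   0.95806742
 -0.84121764]
-124.9 0.3 [-0.4375082   0.47068961  1.3698623   1.7847082  -0.48088453  1.28945089
 -1.12744572]
-18 0.068 [ 0.32552741  0.68529871 -0.54137732  1.69322809  0.43481996  0.88551291
 -0.71024393]
-18 0.3 [ 0.43489197  0.47888753 -0.70849953  1.47881912  0.31637302  1.30061829
 -0.61662556]
{(1, 'mid'): (58, np.float64(0.01)), (1, 'side'): (117, np.float64(0.068)), (-1, 'mid'): (203, np.float64(0.069)), (-1, 'side'): (161, np.float64(0.069)), 'x': array([-0.1173,  0.1068]), 'y': array([-0.0806,  0.0834]), 'ridge x': (np.float64(-0.012), np.float64(0.0106), np.float64(0.0555))}
{(1, 'mid'): (62, np.float64(0.004)), (1, 'side'): (91, np.float64(0.069)), (-1, 'mid'): (202, np.float64(0.069)), (-1, 'side'): (158, np.float64(0.069)), 'x': array([-0.1165,  0.106 ]), 'y': array([-0.0792,  0.0816]), 'ridge x': (np.float64(-0.0119), np.float64(0.0093), np.float64(0.0555))}
```

```bash
cat >> h.py <<'E'
def grasp(p,yaw,z,lift,deff=45):
    r=down(np.radians(yaw))
    robot.move_pose([*p,.2],r); claw.set_gripper(.48,deff)
    robot.movel([*p,z+.02],r,v=.15); robot.movel([*p,z],r,v=.06); robot.pause(.2)
    print('at grasp',robot.sense()['tcp_pos'],robot.sense()['ft_force'].round(2))
    claw.set_gripper(0,deff); print('w',robot.sense()['width']*92)
    robot.movel([*p,z+.03],r,v=.05); robot.pause(.3); s=robot.sense(); print('lifted',s['ft_force'].round(2),s['ft_torque'].round(2),s['width']*92)
    robot.movel([*p,lift],r,v=.15); s=robot.sense(); print(s['t'],s['ft_force'].round(2),s['width']*92,s['qpos'].round(2))
E
python3 - <<'E'
from h import *
robot.move_joints([.6,.25,-.05,1.53,.01,1.35,-1.7])
robot.move_pose([.4477,-.3229,.3],down(np.radians(-124.9)))
grasp((.4477,-.3229),-124.9,.0695,.30)
print(robot.ik([.641,.0041,.3],down(np.radians(-18))))
im,W=cloud('side'); save('lift.png',im)
im2,W=cloud('wrist'); save('liftw.png',im2)
cv2.imwrite('pics/l.png',np.hstack([cv2.imread('pics/lift.png')[60:300,200:560],cv2.imread('pics/liftw.png')[100:340,120:520]]))
E
```

```text
at grasp [ 0.44787243 -0.32301972  0.0697214 ] [ 0.13  0.05 -0.93]
w 0.6174615901121688
lifted [-0.25  0.46 -0.01] [ 0.05 -0.03 -0.02] 0.288917958244642
15.7917 [ 0.15  0.19 -0.07] 0.16170713446360246 [ 0.62  0.22 -0.06  1.73  0.02  1.19 -1.63]
[ 0.29254848  0.42954469 -0.49022178  1.48876505  0.20645416  1.27481454
 -0.53435473]
```

View pics/l.png

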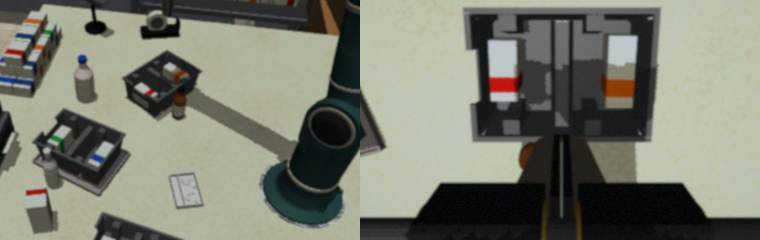

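The grip closed on nothing (width 0.3 mm), and the wrist picture shows the tote still on the bench with its ridge at crop (562,75). I'll find out why before trying again.

Run:
```python
from h import *
s=robot.sense(); print(s['t'],s['tcp_pos'],R.from_rotvec(s['tool_rot']).as_matrix().round(3).tolist(),s['width'])
for cam in('side','scene'):
    p=viewer.camera_params(cam); X=np.array(p['R'])@s['tcp_pos']+np.array(p['t']); x=np.array(p['intrinsics'])@X; print(cam,x[:2]/x[2])
im,W=cloud('wrist'); np.savez('w2.npz',im=im,W=W)
P=W.reshape(-1,3); P=P[np.isfinite(P[:,0])&(P[:,2]<.15)]
print(rect(W*np.where(W[...,2:]<.1,1,np.nan),np.array([.447,-.322]),.08,.1))
y=np.radians(55.1); c=np.array([.4477,-.3229]); q=(P[:,:2]-c)@np.array([[np.cos(y),-np.sin(y)],[np.sin(y),np.cos(y)]])
for a in np.arange(-.05,.05,.004):
    k=(q[:,0]>a)&(q[:,0]<a+.004)&(abs(q[:,1])<.04); print(round(a*1000),k.sum(),np.median(P[k,2]).round(4) if k.any() else '',end='|')
cv2.imwrite('pics/s.png',cv2.imread('pics/lift.png'))
```

```text
15.8917 [ 0.4473342  -0.32266731  0.29908849] [[-0.572, -0.82, -0.001], [-0.82, 0.572, 0.001], [0.0, 0.002, -1.0]] 0.0014881842663875661
side [366.54720189  77.86667532]
scene [199.24681303 196.18374626]
(array([ 0.43051889, -0.31255786]), 218.532470703125, 195.0182342529297, 55.136253356933594, 5236, np.float64(0.08826206357190534))
-50 160 0.003|-46 158 0.0032|-42 164 0.003|-38 159 0.003|-34 157 0.0029|-30 155 0.003|-26 161 0.0031|-22 169 0.003|-18 113 0.0159|-14 146 0.0545|-10 240 0.0767|-6 197 0.0769|-2 199 0.077|2 266 0.0769|6 161 0.0622|10 142 0.0251|14 146 0.003|18 156 0.003|22 161 0.003|26 160 0.003|30 160 0.0029|34 161 0.0029|38 161 0.0029|42 159 0.0029|46 165 0.0029|
```

View pics/s.png

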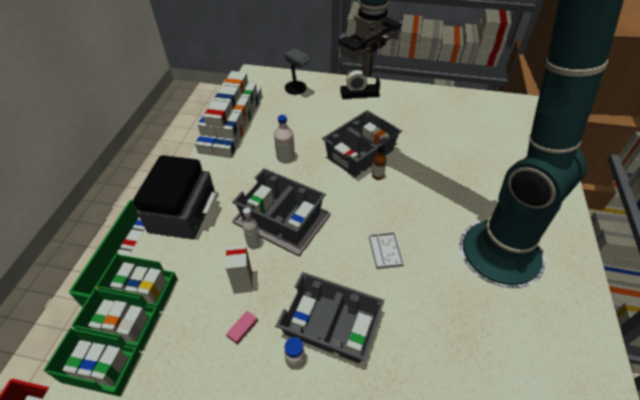

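Run:
```python
from h import *
r=down(np.radians(-124.9)); p=(.4466,-.3245)
st=lambda m:(lambda s:print(m,round(s['t'],2),'z',s['tcp_pos'].round(4),'w',round(s['width']*92,2),'F',s['ft_force'].round(2),s['ft_torque'].round(2)))(robot.sense())
claw.set_gripper(.48,20); st('open')
robot.movel([*p,.09],r,v=.2); robot.movel([*p,.0695],r,v=.08); st('down')
for o in (.35,.28,.22,.17): 
    claw.set_gripper(o,20); st(o)
im,W=cloud('wrist'); save('g.png',im[100:400,120:520])
```

```text
open 16.72 z [ 0.4477 -0.3229  0.3   ] w 44.28 F [ 0.83 -0.25  0.12] [ 0.07  0.03 -0.01]
down 18.32 z [ 0.4462 -0.3243  0.069 ] w 43.66 F [0.26 0.72 0.46] [ 0.08 -0.04  0.  ]
0.35 18.71 z [ 0.4467 -0.3246  0.0697] w 32.27 F [-0.55  0.05 -0.1 ] [ 0.07  0.01 -0.01]
0.28 19.02 z [ 0.4466 -0.3245  0.0695] w 25.73 F [-0.11  0.27  0.42] [ 0.1  -0.03  0.03]
0.22 19.32 z [ 0.4466 -0.3245  0.0695] w 20.63 F [-0.27 -0.17  0.04] [ 0.08 -0.03 -0.02]
0.17 19.6 z [ 0.4466 -0.3245  0.0695] w 15.64 F [ 0.61 -0.18 -0.33] [0.1  0.02 0.01]
```

View pics/g.png

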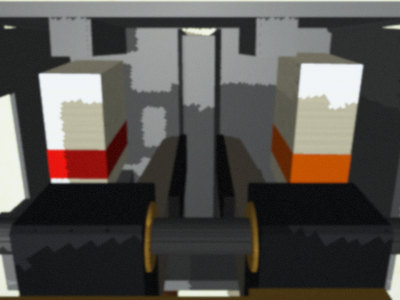

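The jaws straddle the ridge (crop 185–215), but no load shows yet at 15.6 mm. I'll close in small steps.

Run:
```python
from h import *
st=lambda m:(lambda s:print(m,round(s['t'],2),'z',s['tcp_pos'].round(4),'w',round(s['width']*92,2),'F',s['ft_force'].round(2),s['ft_torque'].round(2)))(robot.sense())
W=np.load('w2.npz')['W']; P=W.reshape(-1,3); P=P[np.isfinite(P[:,0])&(P[:,2]<.15)]
y=np.radians(55.1); q=(P[:,:2]-np.array([.4477,-.3229]))@np.array([[np.cos(y),-np.sin(y)],[np.sin(y),np.cos(y)]])
for a in range(-75,75,10):
    k=(q[:,1]>a/1e3)&(q[:,1]<a/1e3+.01)&(abs(q[:,0]+.002)<.03)&(P[:,2]>.07); print(a,k.sum(),np.percentile(q[k,0],[2,98]).round(4) if k.any() else '')
for o in (.14,.11,.08): claw.set_gripper(o,20); st(o)
```

```text
-75 282 [-0.0312  0.0264]
-65 137 [-0.0319  0.0066]
-55 143 [-0.0306  0.0067]
-45 121 [-0.0096  0.0067]
-35 134 [-0.0097  0.0068]
-25 124 [-0.0098  0.0068]
-15 130 [-0.0098  0.0069]
-5 120 [-0.0099  0.0069]
5 120 [-0.01   0.007]
15 119 [-0.0101  0.007 ]
25 114 [-0.0101  0.0071]
35 113 [-0.0089  0.0071]
45 122 [-0.0313  0.0072]
55 113 [-0.031   0.0072]
65 310 [-0.0312  0.0271]
0.14 19.9 z [ 0.4466 -0.3245  0.0695] w 12.53 F [-0.43 -0.14 -0.1 ] [ 0.05 -0.02 -0.02]
0.11 20.15 z [ 0.4466 -0.3245  0.0695] w 9.84 F [-0.01  0.13 -0.51] [ 0.13 -0.06  0.  ]
0.08 20.4 z [ 0.4466 -0.3245  0.0695] w 7.21 F [-0.79  1.02 -0.03] [ 0.07 -0.   -0.04]
```

Run:
```python
from h import *
s=robot.sense(); Rm=R.from_rotvec(s['tool_rot']).as_matrix()
im,W=cloud('wrist'); save('g2.png',cv2.resize(im[200:340,250:390],None,fx=4,fy=4,interpolation=cv2.INTER_NEAREST))
T=(W-s['tcp_pos'])@Rm  # tool coords
for v in (210,220,230,240,250,260,270,280,290): print(v,[tuple((T[v,u]*1000).round(0).astype(int)) if np.isfinite(T[v,u,0]) else None for u in (300,306,312,318,321,324,330,336,342)])
```

```text
210 [(np.int64(-14), np.int64(-9), np.int64(43)), (np.int64(-8), np.int64(-24), np.int64(-8)), (np.int64(-5), np.int64(-24), np.int64(-7)), (np.int64(-1), np.int64(-24), np.int64(-8)), (np.int64(0), np.int64(-24), np.int64(-7)), (np.int64(2), np.int64(-24), np.int64(-8)), (np.int64(5), np.int64(-24), np.int64(-7)), (np.int64(9), np.int64(-19), np.int64(11)), (np.int64(16), np.int64(-3), np.int64(66))]
220 [(np.int64(-14), np.int64(-1), np.int64(47)), (np.int64(-8), np.int64(-18), np.int64(-7)), (np.int64(-5), np.int64(-18), np.int64(-7)), (np.int64(-1), np.int64(-19), np.int64(-8)), (np.int64(0), np.int64(-18), np.int64(-7)), (np.int64(2), np.int64(-18), np.int64(-7)), (np.int64(5), np.int64(-18), np.int64(-7)), (np.int64(9), np.int64(-12), np.int64(12)), (np.int64(16), np.int64(5), np.int64(67))]
230 [(np.int64(-15), np.int64(7), np.int64(50)), (np.int64(-8), np.int64(-13), np.int64(-7)), (np.int64(-5), np.int64(-13), np.int64(-7)), (np.int64(-2), np.int64(-13), np.int64(-7)), (np.int64(0), np.int64(-13), np.int64(-7)), (np.int64(2), np.int64(-13), np.int64(-7)), (np.int64(5), np.in
[... 1817 characters left out ...]
 np.int64(-10), np.int64(-59)), (np.int64(-2), np.int64(16), np.int64(-8)), (np.int64(0), np.int64(17), np.int64(-7)), (np.int64(2), np.int64(17), np.int64(-7)), (np.int64(4), np.int64(-3), np.int64(-45)), (np.int64(6), np.int64(-12), np.int64(-62)), (np.int64(8), np.int64(-12), np.int64(-63))]
290 [(np.int64(-7), np.int64(-12), np.int64(-69)), (np.int64(-5), np.int64(-11), np.int64(-69)), (np.int64(-3), np.int64(-7), np.int64(-61)), (np.int64(-2), np.int64(23), np.int64(-8)), (np.int64(0), np.int64(22), np.int64(-8)), (np.int64(2), np.int64(23), np.int64(-7)), (np.int64(4), np.int64(1), np.int64(-46)), (np.int64(5), np.int64(-12), np.int64(-69)), (np.int64(8), np.int64(-11), np.int64(-69))]
```

View pics/g2.png

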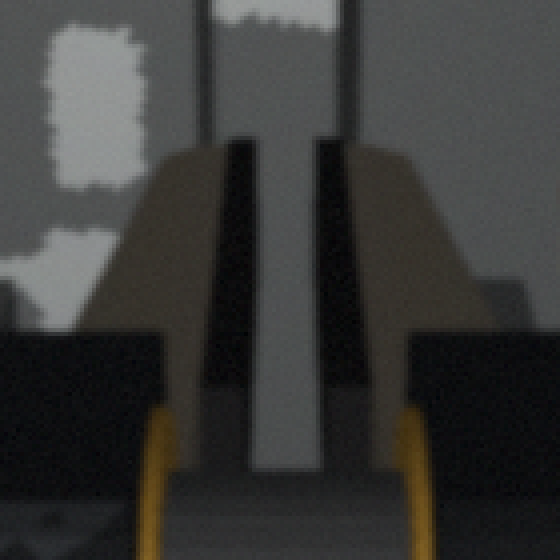

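In this crop (g2) the fingers (black pads at 230–350) are visibly inside the ridge's 16 mm top, and there is no load. I'll do a gentle touch test with shut fingers from above, to see whether the ridge is solid to them at all.

Run:
```python
from h import *
r=down(np.radians(-124.9)); p=(.4466,-.3245)
st=lambda m:(lambda s:print(m,round(s['t'],2),'z',s['tcp_pos'].round(4),'w',round(s['width']*92,2),'F',s['ft_force'].round(2),s['ft_torque'].round(2)))(robot.sense())
claw.set_gripper(.48,20); robot.movel([*p,.106],r,v=.15); claw.set_gripper(0); robot.pause(.1); st('up')
for z in (.102,.100,.098,.096,.094):
    robot.movel([*p,z],r,v=.05); robot.pause(.1); st(z)
    if robot.sense()['ft_force'][2]>6: break
```

```text
up 22.38 z [ 0.4466 -0.3245  0.106 ] w 0.37 F [ 0.36 -0.17 -0.7 ] [0.07 0.01 0.01]
0.102 22.73 z [ 0.4466 -0.3245  0.1019] w 0.33 F [ 0.33  0.9  -0.61] [0.04 0.01 0.02]
0.1 23.08 z [ 0.4466 -0.3245  0.1   ] w 0.56 F [ 0.64 -0.46 -0.06] [ 0.07 -0.    0.01]
0.098 23.43 z [ 0.4466 -0.3245  0.098 ] w 0.21 F [-0.01  0.81  0.02] [0.09 0.   0.05]
0.096 23.78 z [ 0.4466 -0.3245  0.096 ] w 0.24 F [ 1.25 -0.53  0.49] [ 0.08 -0.   -0.01]
0.094 24.13 z [ 0.4466 -0.3245  0.094 ] w 0.43 F [-0.   -0.62  0.56] [ 0.11  0.01 -0.  ]
```

Run:
```python
from h import *
s=robot.sense(); Rm=R.from_rotvec(s['tool_rot']).as_matrix()
def prof(W,tcp):
    T=((W-tcp)@Rm).reshape(-1,3)*1000; T=T[np.isfinite(T[:,0])]
    k=(abs(T[:,0])<25)&(abs(T[:,1]+5)<12)&(T[:,2]<60); Q=T[k]
    print([(z,int(((Q[:,2]>=z)&(Q[:,2]<z+5)).sum())) for z in range(-70,60,5)])
    f=Q[Q[:,2]<40]; i=np.argsort(f[:,2])[-5:]; print(f[i].round(1).tolist())
prof(np.load('w2.npz')['W'],np.array([.44733,-.32267,.29909]))
im,W=cloud('wrist'); prof(W,s['tcp_pos']); save('g3.png',cv2.resize(im[160:300,220:420],None,fx=3,fy=3,interpolation=cv2.INTER_NEAREST))
print(rect(W*np.where(W[...,2:]<.1,1,np.nan),np.array([.447,-.322]),.08,.1))
```

```text
[(-70, 200), (-65, 436), (-60, 494), (-55, 449), (-50, 357), (-45, 318), (-40, 275), (-35, 243), (-30, 212), (-25, 191), (-20, 179), (-15, 131), (-10, 10), (-5, 0), (0, 0), (5, 0), (10, 0), (15, 0), (20, 0), (25, 0), (30, 0), (35, 0), (40, 0), (45, 0), (50, 0), (55, 0)]
[[6.5, -10.1, -9.3], [5.9, -10.1, -9.3], [5.4, -10.0, -8.9], [-5.2, -9.8, -8.6], [4.9, -9.7, -8.4]]
[(-70, 209), (-65, 436), (-60, 459), (-55, 401), (-50, 339), (-45, 347), (-40, 304), (-35, 245), (-30, 212), (-25, 196), (-20, 168), (-15, 137), (-10, 11), (-5, 0), (0, 0), (5, 0), (10, 0), (15, 675), (20, 38), (25, 19), (30, 30), (35, 22), (40, 39), (45, 7), (50, 41), (55, 13)]
[[-11.3, -4.3, 38.9], [-11.3, -2.7, 39.5], [9.4, -16.6, 39.5], [-11.4, -1.3, 39.6], [-11.4, 0.9, 39.8]]
(array([ 0.45734821, -0.3309093 ]), 219.7821044921875, 131.4664764404297, 55.0980339050293, 14445, np.float64(0.08853236455077515))
```

View pics/g3.png

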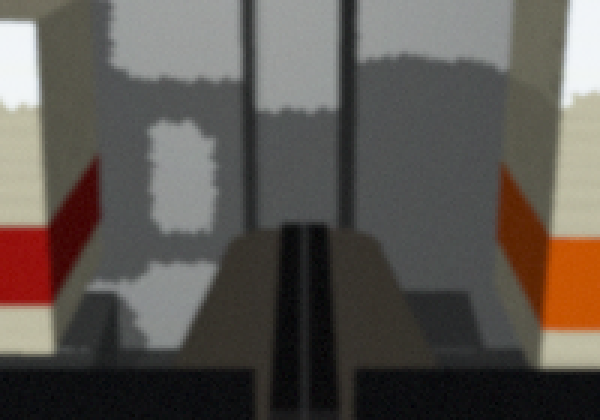

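This explains it. In the wrist depth the fingertips are at tool z ≈ -8.5 mm, not the stated +22 mm, while world heights from the same camera are right (floor 3 mm, rim 90 mm). The fingers really end about 30 mm higher than described, so they only reached the ridge top. I'll go 30 mm lower, watching the force.

```bash
cat >> h.py <<'E'
def st(m):
    s=robot.sense(); print(m,round(s['t'],2),s['tcp_pos'].round(4),'w',round(s['width']*92,2),'F',s['ft_force'].round(2),s['ft_torque'].round(2)); return s
def take(p,yaw,z,lift,eff=45):
    r=down(np.radians(yaw)); claw.set_gripper(.48,eff)
    robot.movel([*p,z+.03],r,v=.15)
    for dz in (.02,.01,0):
        robot.movel([*p,z+dz],r,v=.06)
        if abs(st('dn')['ft_force'][2])>5: print('CONTACT'); return False
    claw.set_gripper(0,eff); s=st('grip')
    if s['width']*92<10: print('MISS'); return False
    robot.movel([*p,z+.02],r,v=.05); robot.pause(.2); st('lift'); robot.movel([*p,lift],r,v=.15); s=st('up'); print(s['qpos'].round(2))
    return s['width']*92>10
E
python3 - <<'E'
from h import *
r=down(np.radians(-124.9)); p=(.4466,-.3245)
robot.movel([*p,.105],r,v=.1)
print(take(p,-124.9,.041,.28))
E
```

```text
dn 25.91 [ 0.4466 -0.3245  0.061 ] w 44.39 F [-0.67 -0.49  0.25] [ 0.06 -0.03  0.03]
dn 26.23 [ 0.4462 -0.3243  0.0505] w 43.97 F [-0.69  0.66 -0.15] [0.02 0.   0.03]
dn 26.54 [ 0.4462 -0.3243  0.0404] w 43.6 F [-0.64 -1.16  0.71] [ 0.02 -0.   -0.06]
grip 27.03 [ 0.447  -0.3242  0.0412] w 20.38 F [0.68 1.82 0.04] [ 0.36 -0.27 -0.  ]
lift 27.78 [ 0.4463 -0.3243  0.0607] w 19.97 F [-0.51 -0.36 -5.98] [0.09 0.02 0.01]
up 29.39 [ 0.4461 -0.3242  0.279 ] w 19.68 F [-0.23  0.12 -5.36] [ 0.11  0.   -0.03]
[ 0.62  0.24 -0.06  1.76  0.02  1.15 -1.63]
True
```

Run:
```python
from h import *
s=robot.sense(); Rm=R.from_rotvec(s['tool_rot']).as_matrix(); im,W=cloud('wrist'); save('held.png',im)
T=((W-s['tcp_pos'])@Rm).reshape(-1,3)*1000; T=T[np.isfinite(T[:,0])]
# rim expected at tool z ~ 41-90 = -49+... 
k=(abs(T[:,0])<125)&(T[:,1]<-60)&(T[:,1]>-95)&(T[:,2]<0)&(T[:,2]>-80); Q=T[k]; print(len(Q),np.percentile(Q,[1,50,99],axis=0).round(1))
m=Q[:,2]<np.percentile(Q[:,2],5)+5; Q=Q[m]; print(len(Q),np.percentile(Q,[.5,50,99.5],axis=0).round(1))
e=Q[(abs(Q[:,0])<80)]; 
for a in range(-80,80,40): b=e[(e[:,0]>a)&(e[:,0]<a+40)]; print(a,b[:,1].min().round(1),np.median(b[:,2]).round(1))
```

```text
22678 [[-107.1  -78.2  -49.1]
 [  -1.8  -71.4  -47. ]
 [ 107.5  -60.3   -1.5]]
13274 [[-108.2  -78.2  -49.4]
 [   0.4  -74.3  -47.7]
 [ 108.8  -60.5  -44. ]]
-80 -78.2 -47.7
-40 -78.3 -47.8
0 -78.3 -47.8
40 -78.3 -47.8
```

The tote is held level and centred (rim ±108 mm, edge -78.3 mm). Its label is at tool -x, so tool yaw -18 puts it opposite the bottom tote's label.

```bash
cat >> h.py <<'E'
def place(p,yaw,zc):
    """zc: expected contact TCP z"""
    r=down(np.radians(yaw)); robot.movel([*p,zc+.012],r,v=.12); robot.pause(.2); f0=robot.sense()['ft_force']; st('above'); n=0
    for z in np.arange(zc+.009,zc-.0065,-.002):
        robot.movel([*p,z],r,v=.04); robot.pause(.05)
        f=np.mean([robot.sense()['ft_force'],(robot.pause(.02),robot.sense()['ft_force'])[1]],0)-f0; print(round(z,4),f.round(2))
        if f[2]>3: return True,z
    return False,z
E
python3 - <<'E'
from h import *
p=(.641,.0041); r=down(np.radians(-18))
robot.movel([*p,.28],r,v=.18); s=st('over'); print(s['qpos'].round(2))
print(place(p,-18,.124)); st('end')
E
```

```text
over 31.72 [0.6408 0.0032 0.28  ] w 20.03 F [-0.43 -0.61 -4.9 ] [-0.07 -0.05  0.03]
[ 0.3   0.45 -0.5   1.51  0.22  1.24 -0.55]
above 33.27 [0.6413 0.0041 0.1367] w 20.11 F [ 0.14 -0.01 -4.82] [-0.05 -0.07  0.02]
0.133 [ 0.28  0.65 -1.32]
0.131 [-0.69 -0.49 -1.16]
0.129 [-0.2   0.09 -1.11]
0.127 [-0.27 -0.4  -0.67]
0.125 [0.64 0.1  0.  ]
0.123 [-3.7  -0.45 10.84]
(True, np.float64(0.123))
end 35.17 [0.6415 0.0042 0.125 ] w 19.85 F [-4.2  -0.71  6.23] [-0.14  0.78  0.01]
```

Run:
```python
from h import *
p=(.641,.0041); r=down(np.radians(-18))
robot.movel([*p,.1245],r,v=.03); st('relax'); claw.set_gripper(.48,45); robot.pause(.1); st('open')
robot.movel([*p,.30],r,v=.2); robot.movel([*p,.36],r,v=.2)
im,W=cloud('wrist'); np.savez('ws.npz',im=im,W=W); save('ws.png',im)
c,w,h,a,n,z=rect(W,np.array(p),.166,.182); print(c,w,h,a,n,z)
P=W.reshape(-1,3); P=P[np.isfinite(P[:,0])&(P[:,2]>.166)&(P[:,2]<.182)&(np.hypot(*(P[:,:2]-c).T)<.14)]
A=np.c_[P[:,:2]-c,np.ones(len(P))]; co=np.linalg.lstsq(A,P[:,2],rcond=None)[0]; print('tilt deg',np.degrees(co[:2]).round(2),'z',co[2].round(4))
print(notch(W,c,-18,.173))
q=(.437,.31); robot.move_pose([*q,.30],down(np.radians(-9))); robot.pause(.2)
im,W=cloud('wrist'); np.savez('wl.npz',im=im,W=W); save('wl.png',im); s=st('low'); print(s['qpos'].round(2))
print(rect(W,np.array(q),.058,.08)); 
for a in (-8,-9,-10): print(notch(W,np.array(q),a,.068))
cv2.imwrite('pics/b2.png',np.vstack([cv2.resize(cv2.imread(f'pics/{n}.png'),None,fx=.7,fy=.7) for n in('ws','wl')]))
```

```text
relax 35.42 [0.6413 0.0041 0.1251] w 19.6 F [-0.33  0.29  1.31] [-0.09  0.24  0.03]
open 36.05 [0.641  0.0041 0.1245] w 44.23 F [ 0.14 -0.33  0.18] [-0.04 -0.09 -0.03]
[0.64211401 0.00152075] 218.72145080566406 156.73834228515625 -18.05358123779297 3281 0.17273789508826357
tilt deg [0.09 0.19] z 0.172
{(1, 'mid'): (551, np.float64(0.174)), (1, 'side'): (449, np.float64(0.174)), (-1, 'mid'): (133, np.float64(0.154)), (-1, 'side'): (479, np.float64(0.174)), 'x': array([-0.1089,  0.1086]), 'y': array([-0.0784,  0.0783]), 'ridge x': (np.float64(-0.012), np.float64(0.012), np.float64(0.4736))}
low 39.22 [0.4377 0.3094 0.2999] w 43.75 F [ 0.34 -0.16  0.32] [-0.07 -0.   -0.02]
[-0.04  0.28 -0.76  1.73  0.21  1.21 -1.02]
(array([0.43495355, 0.33108569]), 218.7853240966797, 198.9625701904297, -9.876518249511719, 5050, np.float64(0.0664407694893889))
{(1, 'mid'): (108, np.float64(0.001)), (1, 'side'): (111, np.float64(0.068)), (-1, 'mid'): (751, np.float64(0.068)), (-1, 'side'): (607, np.float64(0.068)), 'x': array([-0.1154,  0.1049]), 'y': array([-0.081 ,  0.0812]), 'ridge x': (np.float64(-0.012), np.float64(0.012), np.float64(0.4146))}
{(1, 'mid'): (111, np.float64(0.001)), (1, 'side'): (101, np.float64(0.068)), (-1, 'mid'): (755, np.float64(0.068)), (-1, 'side'): (616, np.float64(0.068)), 'x': array([-0.1146,  0.1039]), 'y': array([-0.0797,  0.0796]), 'ridge x': (np.float64(-0.012), np.float64(0.012), np.float64(0.4146))}
{(1, 'mid'): (111, np.float64(0.001)), (1, 'side'): (96, np.float64(0.068)), (-1, 'mid'): (759, np.float64(0.068)), (-1, 'side'): (601, np.float64(0.068)), 'x': array([-0.1142,  0.1033]), 'y': array([-0.0786,  0.0793]), 'ridge x': (np.float64(-0.012), np.float64(0.012), np.float64(0.4146))}
```

View pics/b2.png

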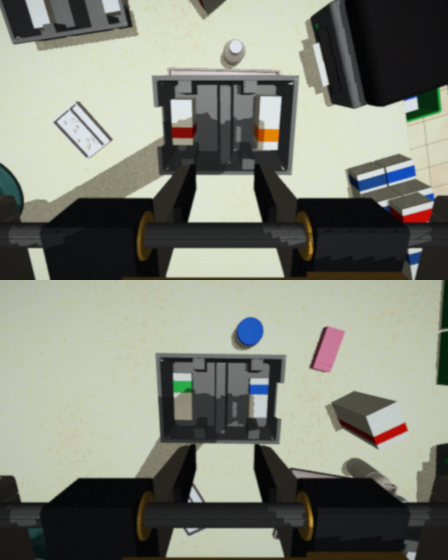

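The upper half shows the deep tote stacked, label end at left (opposite the bottom one), level with its rim at 173 mm and both cartons inside. The lower half shows the shallow tote with its gap and shorter blue carton at right, label yaw -9.9°, with a centre correction of -5.4 mm. The blue-capped jar is at (250,330).

Run:
```python
from h import *
p=(.4317,.3111); W=np.load('wl.npz')['W']; n=notch(W,np.array(p),-9.9,.068); print(n)
assert n[1,'mid'][1]<.055<n[-1,'mid'][1]
r=down(np.radians(-9.9)); robot.movel([*p,.10],r,v=.18)
print(take(p,-9.9,.020,.34))
s=robot.sense(); Rm=R.from_rotvec(s['tool_rot']).as_matrix(); im,W=cloud('wrist')
T=((W-s['tcp_pos'])@Rm).reshape(-1,3)*1000; T=T[np.isfinite(T[:,0])]
Q=T[(abs(T[:,0])<125)&(T[:,1]<-60)&(T[:,1]>-95)&(T[:,2]<-40)&(T[:,2]>-60)]; print(len(Q),np.percentile(Q,[.5,50,99.5],axis=0).round(1))
print(robot.ik([.642,.002,.34],down(np.radians(-18))))
```

```text
{(1, 'mid'): (70, np.float64(0.048)), (1, 'side'): (332, np.float64(0.068)), (-1, 'mid'): (413, np.float64(0.068)), (-1, 'side'): (329, np.float64(0.068)), 'x': array([-0.1088,  0.1087]), 'y': array([-0.0789,  0.0791]), 'ridge x': (np.float64(-0.012), np.float64(0.012), np.float64(0.4146))}
dn 41.49 [0.4317 0.3111 0.0401] w 44.25 F [0.89 0.4  0.08] [-0.05 -0.06  0.05]
dn 41.81 [0.4314 0.3109 0.0295] w 44.3 F [-0.36 -0.34  0.06] [-0.03 -0.13  0.03]
dn 42.12 [0.4313 0.3109 0.0195] w 44.07 F [0.67 0.37 0.47] [-0.05 -0.05  0.  ]
grip 42.62 [0.4315 0.3112 0.0201] w 20.03 F [-0.73 -0.17  1.24] [ 0.02  0.25 -0.  ]
lift 43.37 [0.4315 0.3109 0.0397] w 19.7 F [ 0.56 -0.2  -3.43] [-0.03 -0.04 -0.01]
up 45.52 [0.4314 0.3109 0.3393] w 20.12 F [ 0.81 -1.06 -3.47] [-0.04 -0.07 -0.02]
[-0.03  0.24 -0.77  1.68  0.18  1.29 -1.01]
True
14408 [[-107.4  -79.1  -48.4]
 [   2.5  -74.8  -46.6]
 [ 109.6  -60.4  -40.1]]
[ 0.36262618  0.42903838 -0.59585157  1.42328771  0.24095193  1.36237493
 -0.55487604]
```

Run:
```python
from h import *
p=(.641,.0021); r=down(np.radians(-18))
robot.movel([*p,.34],r,v=.18); st('over')
ok,z=place(p,-18,.183); st('end')
if ok:
    robot.movel([*p,z+.0015],r,v=.03); claw.set_gripper(.48,45); robot.pause(.1); st('open')
    robot.movel([*p,.36],r,v=.2); robot.movel([*p,.42],r,v=.2)
    im,W=cloud('wrist'); save('wf.png',im)
    c,w,h,a,n,zz=rect(W,np.array(p),.222,.24); print(c,w,h,a,n,zz)
    P=W.reshape(-1,3); P=P[np.isfinite(P[:,0])&(P[:,2]>.222)&(P[:,2]<.24)&(np.hypot(*(P[:,:2]-c).T)<.14)]
    co=np.linalg.lstsq(np.c_[P[:,:2]-c,np.ones(len(P))],P[:,2],rcond=None)[0]; print('tilt',np.degrees(co[:2]).round(2),co[2].round(4)); print(notch(W,c,-18,.231))
    ims=[cv2.imread('pics/wf.png')]
    im,W=cloud('side'); save('sf.png',im)
    cv2.imwrite('pics/fin.png',np.vstack([cv2.resize(cv2.imread(f'pics/{n}.png'),None,fx=.72,fy=.72) for n in('wf','sf')]))
    st('now')
```

```text
over 47.79 [0.6407 0.0031 0.3402] w 19.8 F [ 1.17 -0.24 -3.23] [ 0.   -0.05 -0.04]
above 49.35 [0.6413 0.0021 0.1956] w 19.9 F [-0.51 -0.03 -4.04] [-0.06 -0.05 -0.  ]
0.192 [0.71 0.3  0.65]
0.19 [ 0.69 -0.16  0.74]
0.188 [0.9  0.49 0.8 ]
0.186 [ 0.42 -0.    0.74]
0.184 [-0.62 -0.69  7.39]
end 50.93 [0.6415 0.0021 0.185 ] w 19.92 F [-1.12 -1.2   3.17] [-0.1   0.37 -0.02]
open 51.82 [0.641  0.0021 0.1855] w 44.39 F [ 0.78 -0.11  0.95] [-0.07 -0.07  0.04]
[0.64238361 0.00197849] 218.4605255126953 157.81895446777344 -17.975486755371094 4375 0.2313179483463163
tilt [-0.09  0.34] 0.2292
{(1, 'mid'): (87, np.float64(0.213)), (1, 'side'): (433, np.float64(0.233)), (-1, 'mid'): (522, np.float64(0.233)), (-1, 'side'): (430, np.float64(0.233)), 'x': array([-0.1088,  0.1087]), 'y': array([-0.0787,  0.0789]), 'ridge x': (np.float64(-0.012), np.float64(0.012), np.float64(0.5335))}
now 53.39 [0.6404 0.0019 0.418 ] w 43.77 F [-0.06  0.24  0.42] [-0.03 -0.03 -0.  ]
```

View pics/fin.png

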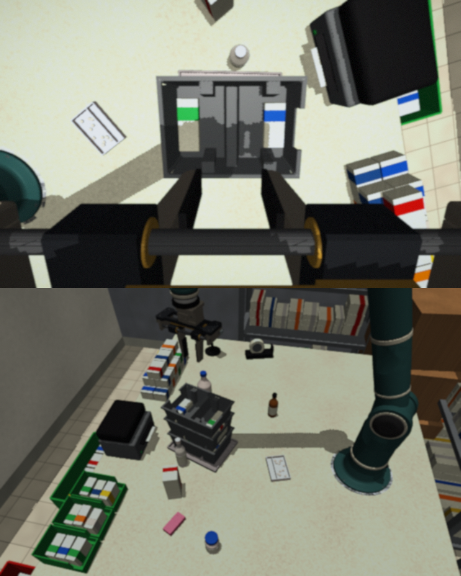

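The stack is three totes high at (200,425) in the side view. The top tote's notch is at right and its cartons are inside. The saline, box, jar, syrup and flask are all standing, and the gripper is clear. Handing in.

```bash
python3 -c "
from h import *
print(finish_job(), robot.sense()['t'])"
```

```text
the job is handed in; nothing more can be done
the job is handed in; nothing more can be done
```

The stack is made up and handed in at about 53 s of the 72 s allowed. The deep tote stands on the tray tote and the shallow tote on top, each turned end for end to the one below.

**Last checks**
- **Heights:** the rims measured about 173 mm (deep) and 232 mm (shallow). The expected stacked heights are 173 mm and 231 mm, so neither tote nested.
- **Level:** the plane fits gave tilts of at most 0.2° (deep) and 0.35° (shallow). The shallow figure may be inflated by inside points caught in the fit.
- **Label ends:** they alternate, as shown by the notch depths in the camera data.
- **Centres:** they agree within 3 mm, inside the 5 mm play.
- **Contents and surroundings:** the cartons of the two upper totes are inside, and the bench items stand in the last pictures. The bottom tote's cartons can no longer be seen, and I did not re-measure the bottom tote's position in the tray.
- **Forces:** I read at most about 11 N change at set-down.

**What disagreed:** the first grasp closed on nothing. The wrist depth showed the fingertips about 30 mm shorter than described, near 8 mm behind the TCP instead of 22 mm ahead. Going 30 mm lower fixed both grasps, but finding the cause cost about 10 s.

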